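# Clamp a small canvas in the table easel

## Robot

A 6-joint arm with a two-finger parallel gripper is mounted at the origin on the work surface. World frame = base frame: x ahead of the robot, y to its left, z up, the work surface at z = 0. Lengths are in m, angles in rad, forces in N, time in s.
With the tool pointing down it reaches from about 0.375 to 0.9 m from the base axis. Payload 3.1 kg.
Tool frame: the origin (TCP) lies at the centre of the arm's flange, where the gripper is bolted on; the fingertips stand robot.tip_extent ahead of it and the grasp point (between the pads) lies 164 mm ahead of it (robot.tip_extent is the distance from the TCP to the fingertips, in m); z points along the fingers, y is the line along which they close (so a half turn about z gives the same grasp; the last joint's range is limited). The gripper opens to 87 mm and grips with 3 to 60 N. Pads are 19 mm wide; open, the fingers measure 117 mm over their backs; the gripper's body (75 mm by 190 mm) begins 51 mm behind the grasp point.
Start: joints at [-1.482, 0.527, 1.433, -0, 1.181, -0.178], TCP at [0.165, -0.603, 0.405] pointing down, gripper open.
Joint ranges: [-3.08, 3.08], [-0.75, 2.2], [0.22, 2.44], [-1.43, 4.57], [0, 2.65], [-2.85, 2.85]. Speed limits (rad/s): [2.79, 2.79, 3.14, 3.14, 3.14, 3.14].

## Interface

Orientations are given as a unit quaternion [x, y, z, w].
In Python, from rig import get_obs, camera, hand_in, cut_out, robot gives the robot as it stands.
- The arm moves only by the tool step_arm, never from a script. Its argument "rows" is a list of rows, each a list of 6 numbers: the shift along the world's x, y, z in m, then the turn, a rotation vector about the world's x, y, z in degrees. A call has 1 to 12 rows; each row shifts and turns the commanded pose from where the row before left it; what a row does not reach is not made up. A row lasts 1/8 s, in which the tool goes at most 62.5 mm and 10.7 degrees, less where a joint would pass 70% of its speed; a pose out of reach is approached as far as the arm can. A call is refused whole if a number of a shift passes 0.0625 or a number of a turn 10.7, either way. A call with a gripper value outside its range is refused whole. "jaw" is the finger opening in m, from 0 to 0.087, set as the call begins (left out, the last holds). The fingers move at their own pace and stop on an object; "squeeze" is the grip in N (left out, the last holds). Time passes only in rows, so rows that do not move let the fingers close. It gives the time, the measured TCP pose, the force, the opening and the grip force at its end, in the units of the state.
- get_obs(): the state, without advancing time (a new reading comes with each control period).
- camera(name): name is "side" or "top"; returns a dict with "pixels" (400x640x3 uint8, blue, green, red), "depth" (400x640 float32, m along the optical axis (not along the pixel's ray), 0 where there is no reading), "fov_y" (degrees; the focal length in pixels is half the picture's height over the tangent of half this angle, whatever the lens; pixels are square), "cx", "cy" (the principal point, pixels), "k1" (the pictures are not rectified: a ray, as slopes to the right and down, at radius r is drawn at 1 + k1 r^2 times it, then the intrinsics apply), "extrinsics" (4x4, takes a point from camera to world coordinates). Camera axes: x right, y up, looking along -z (the intrinsics and any distortion apply to the point x, -y, -z); pixel columns grow to the right and rows downward; lengths in m; the calibration is good to about 2 mm. A picture is of the moment at which its call begins.
- hand_in(): hands the job in; it is judged then, once.
Trained networks look in the newest picture that a camera, given by its name, has taken for a name from the list of things; names that differ only in an ending like _2 or _b are one class to them, and where a whole thing is asked for, a point or a joint stands for the part that bears it (a point fixed in the world has none). Each returns a list of dicts, best first, with "confidence" (0 to 1); they miss things now and then, are a little off and sometimes report something else, mostly with a low value. They report only what shows in the picture. A call takes as long as a camera call. They do not tell look-alikes from the thing itself.
- cut_out(label, camera): "region" (400x640 bool, what is visible of it) and "extent" ([centre column, centre row, width, height] in pixels, round what is visible of it).
The state is a dict: "time": time; "q": joint angles; "joint_velocities": joint speeds; "joint_torque": joint torques, N m; "position": TCP position; "tool_rot": TCP orientation; "ft_force": force on the tool from outside, world axes, zero at the start; "moment": the same for the moment, N m; "grip_width": finger opening in m; "grip_force": force on a finger pad.
Only numpy, scipy, OpenCV 4.12 (cv2) and the standard library are available. Lean on these libraries where they do the work, as an engineer would, in place of code of your own. Each camera call takes 0.05 s, during which the arm holds its last target. There are 200 camera calls.

## Task

Lay the small canvas lengthwise on the sloping bed of the table easel, centred and straight over the metal mast with its bottom edge resting on the ledge, and let go of it. Then squeeze the release button of the canvas clamp against the heel of its body, keep it pressed in while you slide the clamp down the mast to the slot where its lip reaches over the top edge of the canvas, and let go so that the button pops back out and the clamp is locked there. Leave the jar, the mug and the bottle where they are.

Things in the scene. Friction and masses are not known exactly. Their poses are not given: they have to be found in the camera images.
- bed: Sloping bed of the table easel, 262 x 106 mm, fixed, rising away from the robot at 25 degrees to the table. Origin: mid line, where the ledge's inner face meets the resting surface. x up the slope along the mast, y across, z out of the bed. The 36 mm aluminium mast and two wooden strips (y 31 to 53 mm each side) lie flush at z = 0. Ledge: x -12 to 0 mm, 106 mm wide, 14 mm high.
- stand: Wooden stand that carries the bed, fixed to the table, turned up to 0.3 rad. Base 270 x 120 x 16 mm, x away from the robot; origin under the base's centre. The bed's origin is 105 mm nearer the robot and 52 mm up.
- canvas: Small stretched canvas, off-white block 100 x 60 x 18 mm, about 80 g, flat on the table left or right of the easel. Origin: centre of its underside; x along the 100 mm side, y across the 60 mm, z out of its face. Either end may be the bottom. Laid right its origin is at bed x = 50, y = 0, z = 0 mm. It may not slide down the slope by itself: bring it down to the ledge.
- goal_slot (a point): The slot of the mast, on its face, where the clamp's pin must end (bed x = 124 mm). The mast has slots 13 mm long every 26 mm, at bed x = 20 to 228 mm; the clamp starts in the one at 202 mm. Axes as the bed's.
- clamp_grip (a point): Point of the black canvas clamp midway between heel and fully pressed button, 48 mm off the bed, 1.5 mm uphill of the clamp's pin; axes as the bed's. From here: foot x -23.5 to 20.5 mm, 44 mm wide, up to 27 mm off the bed; tower on it x -11.5 to 20.5 mm, 38 mm wide, 27 to 64 mm off the bed. Centre the fingers here, closing along x: the button goes in, then they hold button and heel.
- heel (a point): Centre of the clamp's heel, the flat uphill face of its tower (about 38 mm wide, 37 mm high), 48 mm off the bed; axes as the bed's. Heel to button measures 50 mm with the button out, 41 mm fully in.
- button_face (a point): Centre of the face of the round grey release button (28 mm across) on the clamp's downhill side, 48 mm off the bed. Pressed 9 mm straight up the slope (bed +x), towards the heel. Axes as the bed's.
- lip_edge (a point): Middle of the downhill lower edge of the clamp's lip, 21.5 mm off the bed, so the 18 mm canvas passes under. The lip is 50 mm wide, 6 mm thick, sticks 12 mm out of the foot and lies under the button: fingertips lower than 28 mm off the bed touch it. Axes as the bed's.
- clamp (a joint): Slide of the clamp down the mast, m: about 0 (+-0.001) at the start, locked. Slots at -0.026, 0, 0.026, 0.052, 0.078, 0.104. 0.078 is wanted: there the foot stops 2 mm above a canvas that rests on the ledge and the lip covers 10 mm of it. With the button in it slides with about 2 to 6 N; it does not slide down by itself.
- release (a joint): Travel of the button, m: 0 out (locked), 0.009 fully in; 3 N to start, about 7 N fully in. It lifts the 10 mm square pin, which sits 6.5 mm deep in a slot: beyond about 0.007 the clamp slides. Let go between slots, the button stays in at about 0.0065 and pops out when the clamp, pushed on its tower, comes within 1.5 mm of a slot.
- paint_jar: White paint jar, 60 mm across, 75 mm high, on the table at the other side of the easel from the canvas; origin at the centre of its underside.
- mug: Terracotta cup, 72 mm across, 85 mm high, beyond the easel; origin at the centre of its underside.
- medium_bottle: Amber glass bottle, 60 mm across, 140 mm high, beyond the easel; origin at the centre of its underside.
Not all that is in view belongs to the job. Of the things shaped like the canvas, the white one is meant.

How it is judged:
By the outcome, as a careful person would: the job done as asked, in the order asked, and still so for the second after the job is handed in, with the robot touching nothing.
It also fails if it takes over 51 s, if anything falls off the work surface, if the arm or the gripper's body presses on something with over 40 N, if the wrist force passes 120 N, or if a joint passes its speed limit or range.

## Working session

There is one attempt and no reset: what is moved stays moved. The work goes in short steps, Python scripts to look and compute and a tool call to move; the robot and the scene stay as the last step left them, time stands still between calls to the robot, and variables do not carry over. Pictures are saved under pics/ and viewed, at most 10 in all, crops included, and the job is handed in when it is done.

Besides the shell and the picture viewer there is one more tool, called after "Call:" as name(argument=value, ...), one argument or row to a line, values as JSON. step_arm: Moves the arm, as the interface text tells. Its arguments: {"type":"object","properties":{"rows":{"type":"array"},"jaw":{"type":"number"},"squeeze":{"type":"number"}},"required":["rows"]}

```bash
ls; mkdir -p pics; cat > h.py <<'E'
import numpy as np, cv2
from rig import get_obs, camera, hand_in, cut_out, robot
def world(c, mask=None):
    H,W=c["depth"].shape; f=H/2/np.tan(np.radians(c["fov_y"])/2)
    v,u=np.mgrid[0:H,0:W].astype(float)
    K=np.array([[f,0,c["cx"]],[0,f,c["cy"]],[0,0,1]])
    p=cv2.undistortPoints(np.stack([u.ravel(),v.ravel()],1)[:,None],K,np.array([c["k1"],0,0,0.])).reshape(H,W,2)
    d=c["depth"]; P=np.stack([p[...,0]*d,-p[...,1]*d,-d,np.ones_like(d)],-1)
    P=P@np.array(c["extrinsics"]).T
    P=P[...,:3]; P[d<=0]=np.nan
    return P
E
python3 - <<'E'
from h import *
print(robot.tip_extent, get_obs()["time"])
for n in ("side","top"):
    c=camera(n); P=world(c); np.savez(f"{n}.npz",P=P,px=c["pixels"]); cv2.imwrite(f"pics/{n}1.png",c["pixels"])
    print(n,np.array(c["extrinsics"])[:3,3],c["fov_y"],c["k1"])
    for l in ("bed","canvas","clamp","button_face","lip_edge","heel","paint_jar","mug","medium_bottle","stand"):
        for r in cut_out(l,n)[:3]:
            m=r["region"]; q=P[m]; q=q[~np.isnan(q[:,0])]
            print(l,round(r["confidence"],2),np.round(r["extent"]),np.round(np.median(q,0),3) if len(q) else None)
E
```

```text
pics
0.1822 0.0
side [0.1400057  0.92835336 0.79106724] 48.981910860695734 -0.05303085058541411
bed 0.59 [318. 183.  93.  72.] [0.618 0.001 0.102]
canvas 0.94 [236. 333.  40.  47.] [0.561 0.475 0.017]
canvas 0.94 [333. 325.  49.  35.] [0.387 0.365 0.018]
canvas 0.72 [316. 254.  45.  29.] [0.522 0.173 0.016]
clamp 0.98 [295. 162.  29.  30.] [0.662 0.008 0.17 ]
button_face 0.57 [305. 158.  10.  12.] [ 0.643 -0.004  0.176]
button_face 0.56 [232. 234.  28.  44.] [0.73  0.244 0.057]
lip_edge 0.85 [298. 159.  20.  28.] [0.661 0.008 0.171]
heel 0.77 [297. 159.  20.  25.] [0.663 0.008 0.167]
paint_jar 0.66 [374. 159.  19.  32.] [ 0.533 -0.286  0.047]
mug 0.76 [232. 233.  29.  38.] [0.73  0.244 0.057]
medium_bottle 0.83 [320. 149.  23.  43.] [ 0.714 -0.243  0.065]
stand 0.62 [320. 189.  98.  88.] [0.623 0.008 0.062]
top [0.39699213 0.05978794 1.0230471 ] 57.30366035282811 -0.07081891902888043
bed 0.57 [365. 199.  51. 109.] [ 0.62  -0.015  0.102]
canvas 0.87 [211. 260.  23.  33.] [0.392 0.354 0.018]
canvas 0.83 [243. 206.  37.  38.] [0.548 0.302 0.018]
canvas 0.75 [191. 190.  42.  31.] [0.569 0.463 0.017]
clamp 0.63 [366. 173.  19.  26.] [ 0.664 -0.008  0.185]
button_face 0.41 [366. 180.   9.  10.] [ 0.645 -0.011  0.182]
lip_edge 0.73 [367. 170.  19.  24.] [ 0.664 -0.006  0.189]
heel 0.63 [367. 170.  21.  24.] [ 0.664 -0.006  0.189]
paint_jar 0.84 [462. 253.  33.  23.] [ 0.537 -0.295  0.073]
mug 0.91 [279. 143.  26.  32.] [0.753 0.237 0.049]
medium_bottle 0.77 [457. 180.  34.  26.] [ 0.717 -0.252  0.091]
stand 0.88 [363. 203.  53. 111.] [ 0.611 -0.013  0.094]
```

View pics/top1.png

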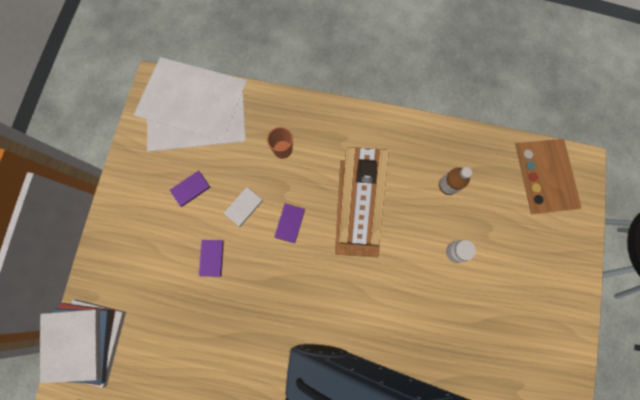

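View pics/side1.png

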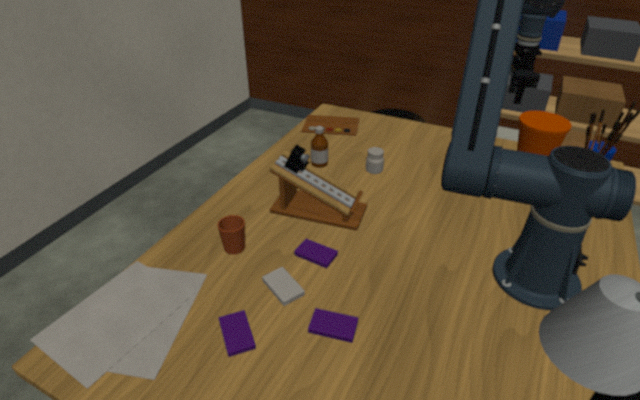

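The top view shows the white canvas at (243,206) between purple look-alikes. The easel is at (363,200) with the clamp near its top at (367,172), the mug at (280,142), the bottle at (457,180) and the jar at (462,251). Next I'll fit their geometry.

```bash
cat > m.py <<'E'
from h import *
for n in ("top","side"):
    d=np.load(f"{n}.npz"); P=d["P"]; px=d["px"].astype(int)
    ok=~np.isnan(P[...,0])
    # canvas
    m=ok&(abs(P[...,2]-.018)<.008)&(np.hypot(P[...,0]-.548,P[...,1]-.302)<.08)&(px.min(-1)>110)
    sat=px.max(-1)-px.min(-1); m&=sat<45
    q=P[m]; r=cv2.minAreaRect((q[:,:2]*1000).astype(np.float32)); print(n,"canvas",m.sum(),r,"z",np.median(q[:,2]), "mean",q.mean(0))
    # bed
    m=ok&(P[...,0]>.45)&(P[...,0]<.8)&(abs(P[...,1]+.01)<.13)&(P[...,2]>.03)
    q=P[m]
    # fit plane slope 25: robust: iterate
    w=q[(q[:,2]<.16)&(q[:,0]<.64)]
    best=(0,)
    for yaw in np.radians(np.arange(-20,20.1,.5)):
        h=w[:,2]-np.tan(np.radians(25))*(w[:,0]*np.cos(yaw)+w[:,1]*np.sin(yaw))
        hist,e=np.histogram(h,bins=np.arange(h.min(),h.max()+.002,.002))
        if hist.max()>best[0]: best=(hist.max(),yaw,e[hist.argmax()]+.001)
    _,yaw,h0=best
    for _ in range(6):
        res=q[:,2]-(h0+np.tan(np.radians(25))*(q[:,0]*np.cos(yaw)+q[:,1]*np.sin(yaw)))
        i=abs(res)<.004
        A=np.c_[q[i,0],q[i,1],np.ones(i.sum())]; co=np.linalg.lstsq(A,q[i,2],rcond=None)[0]
        h0=np.median(q[i,2]-np.tan(np.radians(25))*(q[i,0]*np.cos(yaw)+q[i,1]*np.sin(yaw)))
    print("plane yaw scan",np.degrees(yaw),"fit yaw",np.degrees(np.arctan2(co[1],co[0])),"slope",np.degrees(np.arctan(np.hypot(co[0],co[1]))),i.sum(),co)
    res=q@np.r_[-co[:2],1]-co[2]
    on=q[abs(res)<.004]
    r=cv2.minAreaRect((on[:,:2]*1000).astype(np.float32)); print("bed rect",r, "expect 106 x",262*np.cos(np.radians(25)))
    # mast (bright unsaturated) on plane
    mm=m.copy(); mm[m]=abs(res)<.004; mm&=(sat<30)&(px.min(-1)>120)
    s=P[mm]; v=np.linalg.svd(s[:,:2]-s[:,:2].mean(0),full_matrices=False)[2][0]; v*=np.sign(v[0])
    print("mast",mm.sum(),s.mean(0),"dir deg",np.degrees(np.arctan2(v[1],v[0])))
    # clamp: above plane > 27 mm
    t=q[(res>.03)&(q[:,0]>.58)]
    if len(t):
        print("tower rect",len(t),cv2.minAreaRect((t[:,:2]*1000).astype(np.float32)),t.mean(0),t.max(0))
    l=q[(res>.006)&(q[:,0]<.56)]
    if len(l): print("ledge",len(l),cv2.minAreaRect((l[:,:2]*1000).astype(np.float32)),l.mean(0),l.max(0))
E
python3 m.py
```

```text
top canvas 735 ((549.156982421875, 303.3190002441406), (60.04928207397461, 99.1352767944336), 61.35174560546875) z 0.017846092311241346 mean [0.54873851 0.30231135 0.01776185]
plane yaw scan 9.0 fit yaw 7.783880222107074 slope 24.956463418324837 2431 [ 0.46109486  0.06302998 -0.17971173]
bed rect ((619.5443115234375, -16.126708984375), (230.244140625, 106.71040344238281), 7.397144794464111) expect 106 x 237.45264020360227
mast 806 [ 0.60288461 -0.01811232  0.09717559] dir deg 7.2763532856866
tower rect 395 ((665.869384765625, -9.430791854858398), (55.86643981933594, 48.559993743896484), 7.621301174163818) [ 0.66305529 -0.00787405  0.18627399] [0.69513876 0.01457128 0.20606396]
ledge 207 ((497.9494323730469, -32.45562744140625), (13.804801940917969, 105.400634765625), 7.477931976318359) [ 0.49769051 -0.03225198  0.06188627] [0.51137613 0.02046018 0.06753069]
side canvas 695 ((546.0120849609375, 306.04632568359375), (57.414981842041016, 99.21317291259766), 62.40022277832031) z 0.016582407868436233 mean [0.54437444 0.30662661 0.01658427]
plane yaw scan 9.0 fit yaw 8.274928898019972 slope 24.928788943009398 1399 [ 0.45995636  0.06689484 -0.17914534]
bed rect ((610.2076416015625, -16.226280212402344), (237.9193115234375, 113.42507934570312), 7.067363262176514) expect 106 x 237.45264020360227
mast 209 [ 0.59844035 -0.01599323  0.09527611] dir deg 7.76627600229951
tower rect 333 ((660.9238891601562, -8.008434295654297), (50.53938293457031, 52.27942657470703), 87.26182556152344) [6.59465926e-01 6.52438708e-05 1.78226436e-01] [0.68800907 0.01796254 0.20395333]
ledge 111 ((493.8242492675781, -30.64938735961914), (13.625197410583496, 112.20928192138672), 6.894701957702637) [ 0.4919007  -0.025131    0.06002916] [0.505184   0.02503    0.06457112]
```

```bash
python3 - <<'E'
from h import *
from scipy.spatial.transform import Rotation as R
o=get_obs(); M=R.from_quat(o["tool_rot"]).as_matrix()
print(o["time"],o["position"],"\n",M.round(3),o["q"])
yt=np.degrees(np.arctan2(M[1,1],M[0,1])); print("tool y yaw",yt)
E
```

```text
1.1 [ 0.1653927  -0.60268852  0.40476212] 
 [[ 0.964  0.265  0.   ]
 [ 0.265 -0.964 -0.   ]
 [-0.     0.    -1.   ]] [-1.48152046e+00  5.27467209e-01  1.43272020e+00 -5.64410466e-07
  1.18136986e+00 -1.78505468e-01]
tool y yaw -74.65724729094316
```

Call:
step_arm(
  rows=[
    [0.028,0.042,0.0,0,0,10],
    [0.028,0.042,0.0,0,0,10],
    [0.028,0.042,0.0,0,0,10],
    [0.028,0.042,0.0,0,0,10],
    [0.028,0.042,0.0,0,0,10],
    [0.028,0.042,0.0,0,0,10],
    [0.028,0.042,0.0,0,0,10],
    [0.028,0.042,0.0,0,0,10],
    [0.028,0.042,0.0,0,0,10],
    [0.028,0.042,0.0,0,0,10],
    [0.028,0.042,0.0,0,0,10],
    [0.028,0.042,0.0,0,0,10],
  ],
  jaw=0.087,
)

```text
time: 2.6
position: [0.5023, -0.0973, 0.405]
tool_rot: [0.377, 0.926, -0.0, 0.0]
ft_force: [0.2, -0.2, -0.0]
grip_width: 0.087
grip_force: 0.0
```

Call:
step_arm(
  rows=[
    [0.006,0.05,-0.015,0,0,2],
    [0.006,0.05,-0.015,0,0,2],
    [0.006,0.05,-0.015,0,0,2],
    [0.006,0.05,-0.015,0,0,2],
    [0.006,0.05,-0.015,0,0,2],
    [0.006,0.05,-0.015,0,0,2],
    [0.006,0.05,-0.015,0,0,2],
    [0.006,0.05,-0.015,0,0,2],
    [0,0,0,0,0,0],
  ],
)

```text
time: 3.72
position: [0.5489, 0.3045, 0.2834]
tool_rot: [0.245, 0.969, 0.0, -0.0]
ft_force: [0.4, -0.4, 0.2]
grip_width: 0.0869
grip_force: 0.0
```

```bash
cat > st.py <<'E'
from h import *
from scipy.spatial.transform import Rotation as R
o=get_obs(); M=R.from_quat(o["tool_rot"]).as_matrix()
print("t",o["time"],"tcp",np.round(o["position"],4),"grasp",np.round(o["position"]+.164*M[:,2],4))
print("yaw_y",np.degrees(np.arctan2(M[1,1],M[0,1])),"z",M[:,2].round(4),"q",np.round(o["q"],2),"F",np.round(o["ft_force"],1),"w",o["grip_width"],o["grip_force"])
E
python3 st.py
```

```text
t 3.725 tcp [0.5489 0.3045 0.2834] grasp [0.5488 0.3046 0.1194]
yaw_y 61.613017255373194 z [-6.e-04  3.e-04 -1.e+00] q [ 0.33  0.68  1.52  0.    0.94 -0.75] F [ 0.4 -0.4  0.2] w 0.08694334711820186 0.0
```

Call:
step_arm(
  rows=[
    [-0.001,0,-0.03,0,0,0],
    [0,0,-0.03,0,0,0],
    [0,0,-0.026,0,0,0],
    [0,0,-0.012,0,0,0],
    [0,0,0,0,0,0],
  ],
)

```text
time: 4.35
position: [0.5484, 0.3006, 0.1864]
tool_rot: [0.248, 0.969, -0.0, -0.001]
ft_force: [0.7, 0.2, 0.1]
grip_width: 0.0871
grip_force: 0.0
```

Call:
step_arm(
  rows=[
    [0,0,0,0,0,0],
    [0,0,0,0,0,0],
    [0,0,0,0,0,0],
    [0,0,0,0,0,0],
  ],
  jaw=0.045,
  squeeze=20,
)

```text
time: 4.85
position: [0.5486, 0.3015, 0.1874]
tool_rot: [0.247, 0.969, 0.0, 0.0]
ft_force: [-0.2, -0.8, 2.6]
grip_width: 0.0599
grip_force: 20.0
```

Call:
step_arm(
  rows=[
    [0,0,0.03,0,0,0],
    [0,0,0.04,0,0,0],
    [-0.007,-0.0274,0.0374,0,0,9.04],
    [-0.0106,-0.041,0,0,0,9.04],
    [-0.0106,-0.041,0,0,0,9.04],
    [-0.0106,-0.041,0,0,0,9.04],
    [-0.0106,-0.041,0,1.088,-8.262,0],
    [-0.0106,-0.041,0,1.088,-8.262,0],
    [-0.0106,-0.041,0,1.088,-8.262,0],
    [-0.0106,-0.041,0,0,0,0],
    [-0.0053,-0.023,0,0,0,0],
    [0,0,0,0,0,0],
  ],
)

```text
time: 6.35
position: [0.4678, -0.0152, 0.2939]
tool_rot: [-0.066, 0.981, 0.022, 0.182]
ft_force: [-1.0, 0.2, -1.3]
grip_width: 0.0597
grip_force: 20.0
```

```bash
python3 st.py; python3 - <<'E'
from h import *
for n in ("side","top"):
    c=camera(n); P=world(c); np.savez(f"{n}2.npz",P=P,px=c["pixels"])
    cv2.imwrite(f"pics/{n}2.png",cv2.resize(c["pixels"][80:320,200:520],(800,600)))
E
```

```text
t 6.35 tcp [ 0.4678 -0.0152  0.2939] grasp [ 0.5258 -0.0041  0.1409]
yaw_y 97.9192047263417 z [ 0.3539  0.068  -0.9328] q [-0.32  0.49  2.03  0.55  0.34 -2.52] F [-1.   0.2 -1.3] w 0.059744231408672986 19.993574023246765
```

View pics/side2.png

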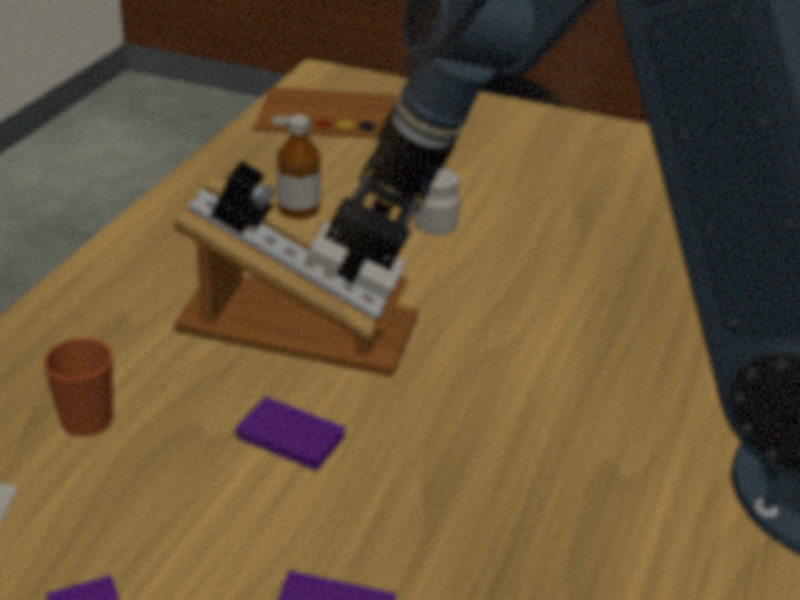

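View pics/top2.png

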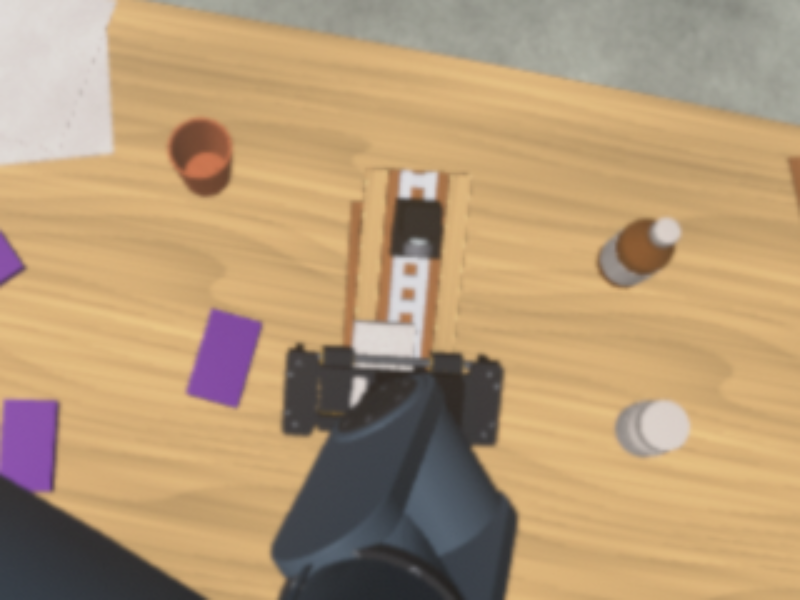

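The canvas is held over the bed (side crop, about (350,255)), but the wrist joint is near its limit. A half turn about the tool axis gives an equivalent lay with more joint range.

Call:
step_arm(
  rows=[
    [0,-0.004,0.002,3.75,0.72,-9.88],
    [0,-0.004,0.002,3.75,0.72,-9.88],
    [0,-0.004,0.002,3.75,0.72,-9.88],
    [0,-0.004,0.002,3.75,0.72,-9.88],
    [0,-0.004,0.002,3.75,0.72,-9.88],
    [0,0,0,3.75,0.72,-9.88],
    [0,0,0,3.75,0.72,-9.88],
    [0,0,0,3.75,0.72,-9.88],
    [0,0,0,3.75,0.72,-9.88],
    [0,0,0,3.75,0.72,-9.88],
    [0,0,0,3.75,0.72,-9.88],
    [0,0,0,3.75,0.72,-9.88],
  ],
)

```text
time: 7.95
position: [0.468, -0.0325, 0.3038]
tool_rot: [0.849, 0.496, 0.173, 0.061]
ft_force: [-0.1, -0.0, -0.9]
grip_width: 0.0598
grip_force: 20.0
```

Call:
step_arm(
  rows=[
    [0,0,0,3.75,0.72,-9.88],
    [0,0,0,3.75,0.72,-9.88],
    [0,0,0,3.75,0.72,-9.88],
    [0,0,0,3.75,0.72,-9.88],
    [0,0,0,3.75,0.72,-9.88],
    [0,0,0,0,0,0],
    [0,0,0,0,0,0],
  ],
)

```text
time: 8.82
position: [0.468, -0.0332, 0.3038]
tool_rot: [0.981, 0.069, 0.182, -0.022]
ft_force: [0.6, -0.1, -0.4]
grip_width: 0.0596
grip_force: 20.0
```

```bash
cat > go.py <<'E'
# usage: go.py bx by bz mode(y|x) : needed shift & rotvec to bring grasp point to bed coords (mm)
import sys
from h import *
from scipy.spatial.transform import Rotation as R
O=np.array([.5065,-.030,.052]); psi=7.5
B=(R.from_euler('z',psi,degrees=True)*R.from_euler('y',-25,degrees=True)).as_matrix()
def target(b,mode):
    z=-B[:,2]; y=-B[:,1] if mode=='y' else B[:,0]
    return O+B@(np.array(b)/1000)-.164*z, R.from_matrix(np.c_[np.cross(y,z),y,z])
if __name__=="__main__":
    o=get_obs(); r=R.from_quat(o["tool_rot"]); p=np.array(o["position"])
    g=p+.164*r.as_matrix()[:,2]
    print("bed coords of grasp (mm)",(B.T@(g-O)*1000).round(1),"q",np.round(o["q"],2),"t",o["time"],"F",np.round(o["ft_force"],1))
    t,rt=target([float(a) for a in sys.argv[1:4]],sys.argv[4])
    print("shift",(t-p).round(4),"rotvec deg",(rt*r.inv()).as_rotvec(degrees=True).round(2))
E
python3 st.py; python3 go.py 62 0 75 y
```

```text
t 8.825 tcp [ 0.468  -0.0332  0.3038] grasp [ 0.526  -0.0221  0.1509]
yaw_y -81.78134702610049 z [ 0.3541  0.0675 -0.9328] q [-0.36  0.47  2.02  0.53  0.38  0.6 ] F [ 0.6 -0.1 -0.4] w 0.05955303033221659 19.993847608566284
bed coords of grasp (mm) [60.3  5.3 81. ] q [-0.36  0.47  2.02  0.53  0.38  0.6 ] t 8.825 F [ 0.6 -0.1 -0.4]
shift [-0.0059 -0.0027 -0.009 ] rotvec deg [-0.45 -3.99 -0.75]
```

Call:
step_arm(
  rows=[
    [-0.003,-0.0014,-0.0045,-0.22,-2.0,-0.38],
    [-0.003,-0.0014,-0.0045,-0.22,-2.0,-0.38],
    [0,0,0,0,0,0],
    [0,0,0,0,0,0],
  ],
)

```text
time: 9.32
position: [0.4621, -0.0366, 0.2949]
tool_rot: [0.974, 0.062, 0.216, -0.014]
ft_force: [-0.4, -0.4, -0.8]
grip_width: 0.0595
grip_force: 20.0
```

```bash
python3 go.py 62 0 75 y; cat > meas.py <<'E'
import sys
from go import *
tag=sys.argv[1]; zlo,zhi=float(sys.argv[2]),float(sys.argv[3])
for n in ("side","top"):
    c=camera(n); P=world(c); np.savez(f"{n}{tag}.npz",P=P,px=c["pixels"])
    cv2.imwrite(f"pics/{n}{tag}.png",cv2.resize(c["pixels"][100:300,240:480],(720,600)))
    b=(P-O)@B*1000; px=c["pixels"].astype(int); sat=px.max(-1)-px.min(-1)
    reg=(b[...,0]>-30)&(b[...,0]<145)&(abs(b[...,1])<60)
    # mast edges
    m=reg&(abs(b[...,2])<5)&(sat<30)&(px.min(-1)>110)
    q=b[m]; 
    if len(q)>50: print(n,"mast y pct",np.percentile(q[:,1],[2,50,98]).round(1),"z",np.median(q[:,2]).round(1),len(q), "slope dy/dx deg",np.degrees(np.polyfit(q[:,0],q[:,1],1)[0]).round(2))
    m=reg&(b[...,2]>zlo)&(b[...,2]<zhi)&(sat<40)&(px.min(-1)>100)
    q=b[m]; r=cv2.minAreaRect(q[:,:2].astype(np.float32))
    print(n,"canvas n",len(q),"rect",np.round(r[0],1),np.round(r[1],1),round(r[2],1),"z",np.percentile(q[:,2],[10,50,90]).round(1),"x",np.percentile(q[:,0],[1,99]).round(1),"y",np.percentile(q[:,1],[1,99]).round(1))
E
python3 meas.py 3 45 85
```

```text
bed coords of grasp (mm) [62.  -0.8 75.2] q [-0.38  0.48  2.07  0.8   0.29  0.33] t 9.325 F [-0.4 -0.4 -0.8]
shift [-0.      0.0008 -0.0001] rotvec deg [-0.05  0.    0.16]
side mast y pct [-17.1   3.7  20.2] z -0.0 339 slope dy/dx deg -0.33
side canvas n 195 rect [59.9  2.7] [61.5 98.6] 89.4 z [67.  69.4 71.3] x [ 12.  108.7] y [-22.3  33.1]
top mast y pct [-18.2  -0.9  15.9] z -0.4 196 slope dy/dx deg -1.69
top canvas n 458 rect [88. -1.] [53.4 62.6] 1.6 z [67.  69.6 71.6] x [ 62.  114.3] y [-29.3  29.8]
```

```bash
sed -i "s/^def target/O=O-.002*B[:,1]\ndef target/" go.py; python3 go.py 57 0 28 y
```

```text
bed coords of grasp (mm) [62.2  1.1 75.2] q [-0.38  0.48  2.06  0.8   0.29  0.33] t 9.425 F [-0.3 -0.8 -1. ]
shift [ 0.0153  0.0008 -0.0449] rotvec deg [-0.05  0.03  0.17]
```

Call:
step_arm(
  rows=[
    [0.005,0,-0.015,0,0,0.17],
    [0.005,0,-0.015,0,0,0],
    [0.003,0.0004,-0.009,0,0,0],
    [0.0023,0.0004,-0.006,0,0,0],
    [0,0,0,0,0,0],
    [0,0,0,0,0,0],
  ],
)

```text
time: 10.18
position: [0.4773, -0.0359, 0.2501]
tool_rot: [0.974, 0.063, 0.216, -0.015]
ft_force: [-0.6, -0.1, -1.2]
grip_width: 0.0599
grip_force: 20.0
```

```bash
python3 go.py 57 0 24 y;  python3 meas.py 4 10 40
```

```text
bed coords of grasp (mm) [56.9  0.1 28.1] q [-0.36  0.6   2.06  1.12  0.23  0.01] t 10.175 F [-0.6 -0.1 -1.2]
shift [ 0.0019  0.0003 -0.0036] rotvec deg [-0.06  0.03  0.03]
side mast y pct [-14.3   4.4  20.6] z -0.1 101 slope dy/dx deg -0.62
side canvas n 183 rect [54.4  4. ] [99.4 60.6] 0.7 z [19.2 22.4 24.1] x [  5.  103.7] y [-22.   34.1]
top mast y pct [-16.1  -0.2  18. ] z 0.2 174 slope dy/dx deg 1.14
top canvas n 407 rect [83.3  1.3] [53.2 59.6] 0.9 z [20.1 22.5 24.6] x [ 58. 109.] y [-27.7  30.8]
```

View pics/side4.png

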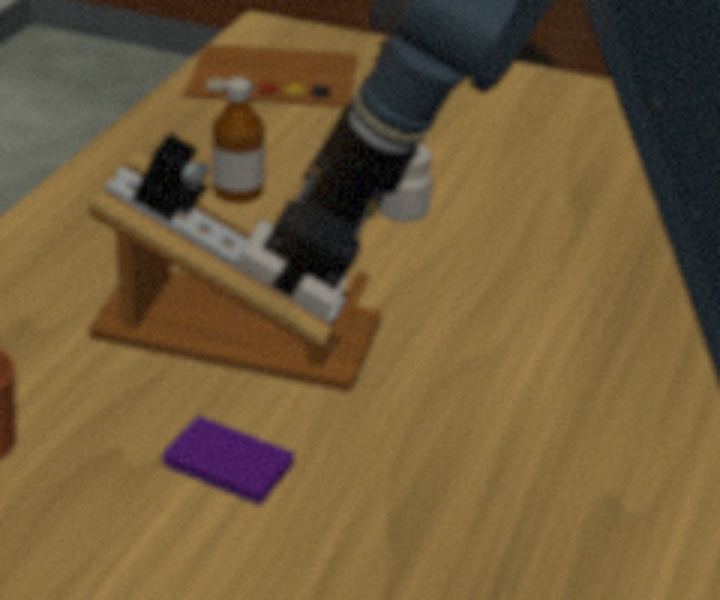

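Call:
step_arm(
  rows=[
    [0.0008,-0.0003,-0.0018,0.17,0.02,-0.36],
    [0.0008,0,-0.0018,0,0,0],
    [0,0,0,0,0,0],
    [0,0,0,0,0,0],
  ],
)

```text
time: 10.78
position: [0.4788, -0.0362, 0.2462]
tool_rot: [0.974, 0.06, 0.216, -0.016]
ft_force: [0.6, -0.0, 0.6]
grip_width: 0.06
grip_force: 20.0
```

Call:
step_arm(
  rows=[
    [-0.0036,-0.0005,-0.0017,0,0,0],
    [-0.0036,-0.0005,-0.0017,0,0,0],
    [0,0,0,0,0,0],
  ],
)

```text
time: 11.15
position: [0.4719, -0.0373, 0.243]
tool_rot: [0.974, 0.06, 0.216, -0.016]
ft_force: [0.6, 0.9, -0.2]
grip_width: 0.06
grip_force: 20.0
```

```bash
python3 go.py 48 0 23.4 y
```

```text
bed coords of grasp (mm) [49.  -0.5 24. ] q [-0.37  0.61  2.07  1.25  0.22 -0.12] t 11.15 F [ 0.6  0.9 -0.2]
shift [-0.0005  0.0006 -0.0009] rotvec deg [-0.26  0.03  0.43]
```

Call:
step_arm(
  rows=[
    [-0.0009,-0.0001,-0.0004,0,0,0],
    [-0.0009,-0.0001,-0.0004,0,0,0],
    [0,0,0,0,0,0],
  ],
)

```text
time: 11.52
position: [0.4713, -0.0374, 0.2428]
tool_rot: [0.974, 0.06, 0.218, -0.016]
ft_force: [5.6, 2.5, 1.4]
grip_width: 0.0599
grip_force: 20.0
```

Call:
step_arm(
  rows=[
    [-0.0009,-0.0001,-0.0004,0,0,0],
    [-0.0009,-0.0001,-0.0004,0,0,0],
    [0,0,0,0,0,0],
  ],
)

```text
time: 11.9
position: [0.4707, -0.0376, 0.2427]
tool_rot: [0.974, 0.06, 0.22, -0.016]
ft_force: [8.3, 4.1, 4.4]
grip_width: 0.0596
grip_force: 20.0
```

```bash
python3 go.py 48 0 23.4 y; python3 meas.py 5 8 35
```

```text
bed coords of grasp (mm) [48.7 -0.5 24.2] q [-0.37  0.61  2.08  1.3   0.22 -0.18] t 11.9 F [8.3 4.1 4.4]
shift [ 0.0007  0.0009 -0.0005] rotvec deg [-0.34  0.39  0.33]
side mast y pct [-13.    2.8  21.9] z -0.2 112 slope dy/dx deg 1.88
side canvas n 173 rect [47.7  7.9] [ 59.3 100.3] 82.6 z [16.  18.5 20.2] x [-0.3 95.8] y [-26.   35.7]
top mast y pct [-16.1   0.2  18.2] z 0.1 203 slope dy/dx deg -1.07
top canvas n 413 rect [74.6  0.3] [59.8 54.4] 89.8 z [16.2 18.9 20.9] x [ 48.3 101. ] y [-28.9  30. ]
```

Call:
step_arm(
  rows=[
    [0.001,0.0001,0.0004,0,0,0],
    [0.0012,0.0001,-0.001,0,0,0],
    [0.0006,0.0001,-0.001,0,0,0],
    [0,0,0,0,0,0],
  ],
)

```text
time: 12.5
position: [0.4714, -0.0372, 0.2419]
tool_rot: [0.974, 0.06, 0.219, -0.015]
ft_force: [-2.6, 0.8, 19.0]
grip_width: 0.0598
grip_force: 20.0
```

```bash
python3 go.py 48 0 23.4 y
```

```text
bed coords of grasp (mm) [48.8 -0.6 23.2] q [-0.37  0.61  2.08  1.3   0.22 -0.17] t 12.5 F [-2.6  0.8 19. ]
shift [-0.      0.0006  0.0002] rotvec deg [-0.21  0.3   0.37]
```

Call:
step_arm(
  rows=[
    [0,0,0.0004,0,0,0],
    [0,0,0,0,0,0],
    [0,0,0,0,0,0],
    [0,0,0,0,0,0],
  ],
  jaw=0.08,
)

```text
time: 13.0
position: [0.4706, -0.0373, 0.2396]
tool_rot: [0.975, 0.06, 0.216, -0.016]
ft_force: [0.0, -0.6, -0.6]
grip_width: 0.0792
grip_force: 0.0
```

Call:
step_arm(
  rows=[
    [-0.0042,-0.0006,0.009,0,0,0],
    [-0.0084,-0.0011,0.018,0,0,0],
    [-0.0126,-0.0017,0.027,0,0,0],
    [-0.0126,-0.0017,0.027,0,0,0],
    [-0.0126,-0.0017,0.027,0,0,0],
    [0,0,0,0,0,0],
  ],
)

```text
time: 13.75
position: [0.42, -0.0441, 0.3493]
tool_rot: [0.974, 0.06, 0.217, -0.015]
ft_force: [-0.1, 0.2, 0.1]
grip_width: 0.0799
grip_force: 0.0
```

```bash
python3 go.py 203.5 0 105 x; python3 meas.py 6 8 30; python3 - <<'E'
from go import *
for n in ("top","side"):
    d=np.load(f"{n}6.npz"); b=(d["P"]-O)@B*1000
    q=b[(b[...,0]>150)&(b[...,0]<250)&(abs(b[...,1])<40)&(b[...,2]>30)&(b[...,2]<75)]
    print(n,len(q),"clamp tower x",np.percentile(q[:,0],[1,5,95,99]).round(1),"y",np.percentile(q[:,1],[1,99]).round(1),"z",np.percentile(q[:,2],[50,90,99]).round(1))
E
```

```text
bed coords of grasp (mm) [ 46.7  -0.8 142.4] q [-0.44  0.32  2.11  0.62  0.4   0.47] t 13.75 F [-0.1  0.2  0.1]
shift [0.1569 0.0213 0.0325] rotvec deg [-38.    -4.83  81.92]
side mast y pct [-13.4   3.7  21. ] z -0.3 113 slope dy/dx deg 3.68
side canvas n 474 rect [47.3  2.4] [62.4 97.5] 88.7 z [15.6 17.9 19.8] x [ 0.1 95.2] y [-27.1  33.1]
top mast y pct [-16.4   1.   18.8] z -0.1 209 slope dy/dx deg -0.92
top canvas n 799 rect [50.1  0.1] [103.6  61.1] 0.5 z [15.5 17.9 19.9] x [  0.7 101. ] y [-28.9  30.1]
top 330 clamp tower x [175.5 178.  224.5 225.1] y [-17.4  20.2] z [62.5 65.1 66.7]
side 266 clamp tower x [169.9 172.4 218.  220.2] y [-14.2  24.1] z [56.5 64.6 66.4]
```

View pics/side6.png

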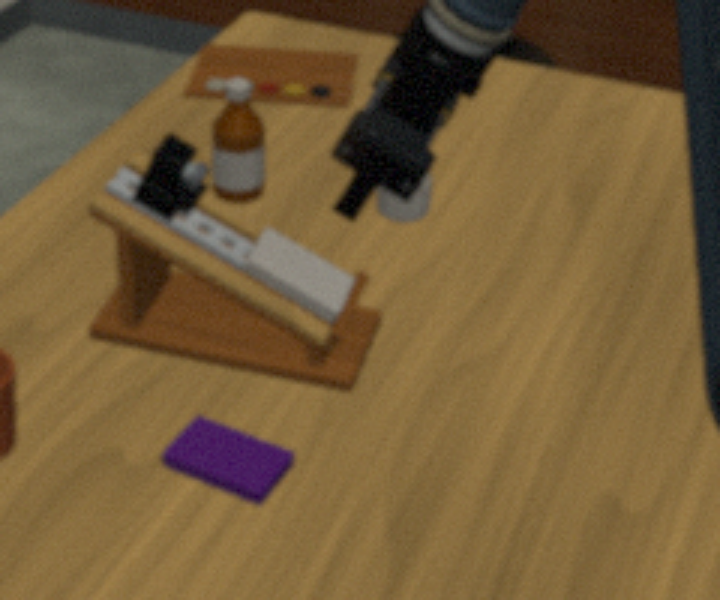

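The canvas is lying on the bed against the ledge (side crop, centre about (300,275)). Now I'll move to the clamp.

Call:
step_arm(
  rows=[
    [0.0158,0.0021,0.0033,-3.8,-0.48,8.19],
    [0.0158,0.0021,0.0033,-3.8,-0.48,8.19],
    [0.0158,0.0021,0.0033,-3.8,-0.48,8.19],
    [0.0158,0.0021,0.0033,-3.8,-0.48,8.19],
    [0.0158,0.0021,0.0033,-3.8,-0.48,8.19],
    [0.0158,0.0021,0.0033,-3.8,-0.48,8.19],
    [0.0158,0.0021,0.0033,-3.8,-0.48,8.19],
    [0.0158,0.0021,0.0033,-3.8,-0.48,8.19],
    [0.0158,0.0021,0.0033,-3.8,-0.48,8.19],
    [0.0158,0.0021,0.0033,-3.8,-0.48,8.19],
    [0,0,0,0,0,0],
    [0,0,0,0,0,0],
  ],
  jaw=0.087,
)

```text
time: 15.35
position: [0.5778, -0.0229, 0.3795]
tool_rot: [0.646, 0.733, 0.161, 0.141]
ft_force: [-0.2, 0.4, -0.3]
grip_width: 0.0869
grip_force: 0.0
```

```bash
sed -i "s/^def target/O=O+.001*B[:,0]\ndef target/" go.py; python3 go.py 203.5 0 80 x
```

```text
bed coords of grasp (mm) [201.5  -0.5 102.5] q [-0.27  0.45  1.72  0.29  0.6  -0.6 ] t 15.35 F [-0.2  0.4 -0.3]
shift [ 0.0104  0.0016 -0.0199] rotvec deg [ 0.03 -0.29  0.22]
```

Call:
step_arm(
  rows=[
    [0.005,0.0008,-0.01,0,-0.3,0.22],
    [0.0054,0.0008,-0.0099,0,0,0],
    [0.005,0.0007,-0.011,0,0,0],
    [0.005,0.0007,-0.011,0,0,0],
    [0.003,0.0004,-0.0061,0,0,0],
    [0,0,0,0,0,0],
    [0,0,0,0,0,0],
  ],
)

```text
time: 16.23
position: [0.6018, -0.0197, 0.3332]
tool_rot: [0.643, 0.734, 0.163, 0.145]
ft_force: [-0.5, -0.8, -0.1]
grip_width: 0.087
grip_force: 0.0
```

```bash
python3 go.py 203.5 0 49 x; python3 -c "
from h import *
c=camera('side'); cv2.imwrite('pics/side7.png',cv2.resize(c['pixels'][100:260,230:422],(720,600)))"
```

```text
bed coords of grasp (mm) [205.4  -0.6  50.4] q [-0.25  0.54  1.7   0.33  0.51 -0.64] t 16.225 F [-0.5 -0.8 -0.1]
shift [-0.0006  0.0001 -0.0018] rotvec deg [ 0.15  0.23 -0.09]
```

View pics/side7.png

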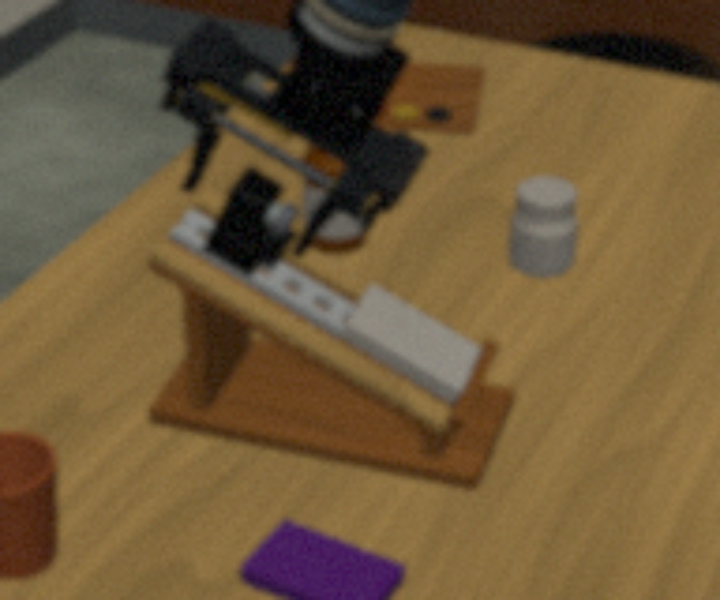

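The fingers straddle the clamp tower, button (280,215) and heel, and the canvas sits against the ledge. I'll close now.

Call:
step_arm(
  rows=[
    [-0.0006,0.0001,-0.0018,0,0,0],
    [0,0,0,0,0,0],
    [0,0,0,0,0,0],
    [0,0,0,0,0,0],
    [0,0,0,0,0,0],
    [0,0,0,0,0,0],
  ],
  jaw=0.03,
  squeeze=30,
)

```text
time: 17.02
position: [0.601, -0.0195, 0.3311]
tool_rot: [0.643, 0.735, 0.163, 0.144]
ft_force: [-1.5, -0.5, 0.6]
grip_width: 0.0403
grip_force: 30.0
```

```bash
python3 go.py 203.5 0 49 x
```

```text
bed coords of grasp (mm) [ 2.035e+02 -2.000e-01  4.880e+01] q [-0.25  0.54  1.7   0.33  0.51 -0.64] t 17.025 F [-1.5 -0.5  0.6]
shift [ 0.0002 -0.      0.0004] rotvec deg [ 0.12  0.15 -0.1 ]
```

Call:
step_arm(
  rows=[
    [-0.0029,-0.0004,-0.0014,0,0,0],
    [-0.0058,-0.0008,-0.0027,0,0,0],
    [-0.0058,-0.0008,-0.0027,0,0,0],
    [-0.0058,-0.0008,-0.0027,0,0,0],
    [-0.0058,-0.0008,-0.0027,0,0,0],
    [-0.0058,-0.0008,-0.0027,0,0,0],
  ],
)

```text
time: 17.77
position: [0.5687, -0.0238, 0.3159]
tool_rot: [0.643, 0.735, 0.163, 0.144]
ft_force: [3.3, 3.5, -1.9]
grip_width: 0.0401
grip_force: 30.0
```

```bash
python3 st.py; python3 go.py 125.5 0 49 x
```

```text
t 17.775 tcp [ 0.5687 -0.0238  0.3159] grasp [ 0.6379 -0.0149  0.1674]
yaw_y 7.666721252410854 z [ 0.4214  0.0541 -0.9053] q [-0.28  0.54  1.79  0.41  0.44 -0.75] F [ 3.3  3.5 -1.9] w 0.0401409174879297 30.00525672978256
bed coords of grasp (mm) [167.6  -0.2  48.8] q [-0.28  0.54  1.79  0.41  0.44 -0.75] t 17.775 F [ 3.3  3.5 -1.9]
shift [-0.0376 -0.0049 -0.0174] rotvec deg [ 0.11  0.16 -0.1 ]
```

Call:
step_arm(
  rows=[
    [-0.0058,-0.0006,-0.0027,0,0,0],
    [-0.0058,-0.0006,-0.0027,0,0,0],
    [-0.0058,-0.0006,-0.0027,0,0,0],
    [-0.0058,-0.0006,-0.0027,0,0,0],
    [-0.0058,-0.0006,-0.0027,0,0,0],
    [-0.0058,-0.0006,-0.0027,0,0,0],
    [0,0,0,0,0,0],
    [0,0,0,0,0,0],
  ],
)

```text
time: 18.77
position: [0.5338, -0.0281, 0.2995]
tool_rot: [0.643, 0.735, 0.162, 0.144]
ft_force: [0.3, -4.8, -7.3]
grip_width: 0.0403
grip_force: 30.0
```

```bash
python3 go.py 125.5 0 49 x
```

```text
bed coords of grasp (mm) [128.6  -0.   48.8] q [-0.3   0.53  1.89  0.52  0.36 -0.89] t 18.775 F [ 0.3 -4.8 -7.3]
shift [-0.0027 -0.0007 -0.001 ] rotvec deg [ 0.17  0.1  -0.07]
```

Call:
step_arm(
  rows=[
    [-0.0014,-0.0004,-0.0006,0,0,0],
    [-0.0014,-0.0004,-0.0006,0,0,0],
    [0,0,0,0,0,0],
    [0,0,0,0,0,0],
  ],
)

```text
time: 19.27
position: [0.5323, -0.0284, 0.2989]
tool_rot: [0.643, 0.734, 0.163, 0.145]
ft_force: [5.8, -0.0, -9.6]
grip_width: 0.0405
grip_force: 30.0
```

```bash
python3 go.py 125.5 0 49 x
```

```text
bed coords of grasp (mm) [ 1.274e+02 -1.000e-01  4.880e+01] q [-0.31  0.53  1.9   0.54  0.36 -0.91] t 19.275 F [ 5.8 -0.  -9.6]
shift [-0.0011 -0.0004 -0.0004] rotvec deg [ 0.15  0.26 -0.08]
```

Call:
step_arm(
  rows=[
    [-0.0012,-0.0003,-0.001,0,0,0],
    [0,0,0,0,0,0],
    [0,0,0,0,0,0],
  ],
)

```text
time: 19.65
position: [0.5309, -0.0286, 0.2982]
tool_rot: [0.643, 0.734, 0.163, 0.145]
ft_force: [4.2, 0.9, -6.5]
grip_width: 0.0403
grip_force: 30.0
```

```bash
python3 go.py 125.5 0 49 x
```

```text
bed coords of grasp (mm) [125.8  -0.2  48.8] q [-0.31  0.53  1.9   0.54  0.35 -0.92] t 19.65 F [ 4.2  0.9 -6.5]
shift [ 0.0003 -0.0002  0.0003] rotvec deg [ 0.15  0.26 -0.09]
```

Call:
step_arm(
  rows=[
    [0,0,0,0,0,0],
    [0,0,0,0,0,0],
    [0,0,0,0,0,0],
    [0,0,0,0,0,0],
  ],
  jaw=0.07,
)

```text
time: 20.15
position: [0.5311, -0.0288, 0.2988]
tool_rot: [0.643, 0.734, 0.164, 0.146]
ft_force: [0.5, 0.0, -0.2]
grip_width: 0.0678
grip_force: 0.0
```

```bash
python3 go.py 125.5 0 49 x; python3 meas.py 8 8 30;  python3 -c "
from h import *
c=camera('side'); cv2.imwrite('pics/side9.png',cv2.resize(c['pixels'][130:250,270:414],(720,600)))"
```

```text
bed coords of grasp (mm) [126.5  -0.6  49.3] q [-0.31  0.53  1.9   0.54  0.35 -0.92] t 20.15 F [ 0.5  0.  -0.2]
shift [ 0.0001  0.0001 -0.0003] rotvec deg [ 0.19  0.37 -0.06]
side canvas n 421 rect [46.3  2.4] [64.3 97. ] 89.3 z [15.2 17.7 19.8] x [-1.2 92.1] y [-26.6  32.6]
top canvas n 17 rect [92.4 28.3] [ 4.2 20.4] 84.6 z [14.5 17.8 24.1] x [ 82.6 102.3] y [25.8 30. ]
```

View pics/side9.png

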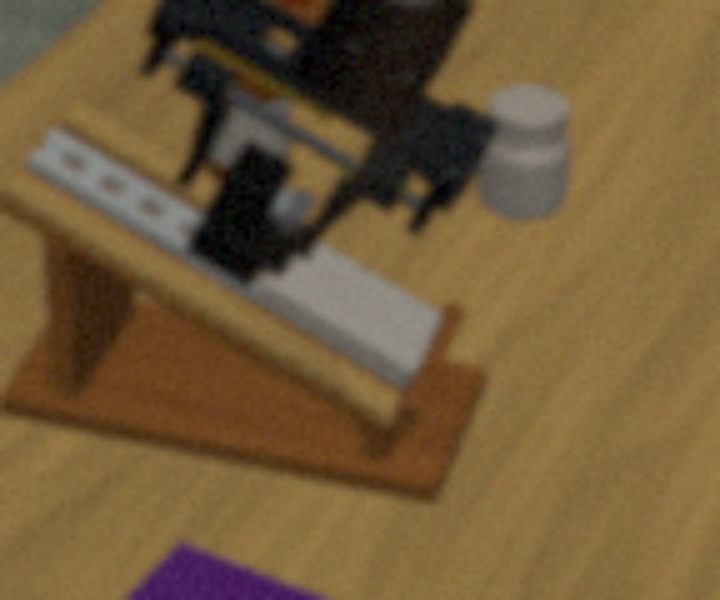

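Call:
step_arm(
  rows=[
    [0,0,0,0,0,0],
    [0,0,0,0,0,0],
    [0,0,0,0,0,0],
    [0,0,0,0,0,0],
  ],
  jaw=0.047,
  squeeze=3,
)

```text
time: 20.8
position: [0.529, -0.0287, 0.297]
tool_rot: [0.643, 0.735, 0.162, 0.143]
ft_force: [-4.5, -3.3, -0.3]
grip_width: 0.0479
grip_force: 2.6
```

```bash
python3 go.py 125.5 0 49 x
```

```text
bed coords of grasp (mm) [122.8   0.2  48.6] q [-0.31  0.53  1.9   0.54  0.35 -0.92] t 20.8 F [-4.5 -3.3 -0.3]
shift [ 0.0022 -0.      0.0015] rotvec deg [ 0.12 -0.03 -0.14]
```

The probe stopped at 48 mm, so the button is out. I'll open and retreat.

Call:
step_arm(
  rows=[
    [0,0,0,0,0,0],
    [0,0,0,0,0,0],
    [0,0,0,0,0,0],
    [0,0,0,0,0,0],
  ],
  jaw=0.086,
)

```text
time: 21.3
position: [0.5309, -0.0287, 0.2982]
tool_rot: [0.643, 0.734, 0.163, 0.145]
ft_force: [1.1, 0.7, -0.1]
grip_width: 0.08
grip_force: 0.0
```

Call:
step_arm(
  rows=[
    [-0.0042,-0.0006,0.009,0,0,0],
    [-0.0084,-0.0011,0.018,0,0,0],
    [-0.0126,-0.0017,0.027,0,0,0],
    [-0.0126,-0.0017,0.027,0,0,0],
    [-0.0126,-0.0017,0.027,0,0,0],
    [-0.02,0,0.02,0,0,0],
    [-0.02,0,0.02,0,0,0],
    [-0.02,0,0.02,0,0,0],
    [0,0,0,0,0,0],
    [0,0,0,0,0,0],
  ],
)

```text
time: 22.55
position: [0.4202, -0.0355, 0.4659]
tool_rot: [0.643, 0.734, 0.163, 0.145]
ft_force: [-0.4, 0.1, 0.4]
grip_width: 0.0861
grip_force: 0.0
```

```bash
python3 meas.py 9b 8 20; python3 - <<'E'
from go import *
for n in ("top","side"):
    d=np.load(f"{n}9b.npz"); b=(d["P"]-O)@B*1000
    q=b[(b[...,0]>70)&(b[...,0]<200)&(abs(b[...,1])<40)&(b[...,2]>30)&(b[...,2]<75)]
    print(n,len(q),"clamp tower x",np.percentile(q[:,0],[1,5,95,99]).round(1),"y",np.percentile(q[:,1],[1,99]).round(1))
    c=d["px"][100:300,250:490]; cv2.imwrite(f"pics/{n}f.png",cv2.resize(c,(480,400)))
a=[cv2.imread(f"pics/{n}f.png") for n in ("top","side")]; cv2.imwrite("pics/final.png",cv2.resize(np.hstack(a),(800,333)))
E
```

```text
side canvas n 385 rect [46.3  3. ] [63.2 96.8] 89.0 z [15.6 17.7 19.3] x [-1.3 92.3] y [-27.2  33.2]
top canvas n 297 rect [50.3  0.6] [59.8 99.4] 89.8 z [15.6 17.7 19.2] x [ 2.  97.5] y [-28.6  30.3]
top 144 clamp tower x [130.4 133.4 147.9 148.1] y [-16.5  20.4]
side 259 clamp tower x [ 93.7  96.3 141.  142.8] y [-15.2  23.6]
```

View pics/final.png

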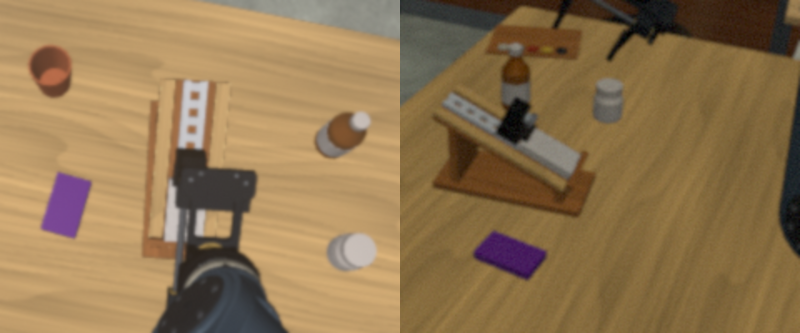

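The pictures show the canvas flush on the bed, with the clamp's lip over its top edge at about (515,120) in the right panel. Jar, mug and bottle are untouched.

```bash
python3 -c "
from rig import hand_in; print(hand_in())"
```

```text
the job is handed in; nothing more can be done
None
```

The job is handed in: the canvas lies on the bed against the ledge, centred to within about 1 mm by the camera readings, and the clamp is at the slot over its top edge. The button popped back out, since a light squeeze stopped at 48 mm. The jar, mug and bottle weren't touched, and it took about 23 s of the 51 s limit.

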